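# Stroke-test the dispensers and reject the one that sticks

## Task

Stroke-test the three syringe-like dispensers in the stand: gently push each plunger down with the closed fingers, and leave those that run freely fully home and standing in the stand. One of them stiffens part-way: feel for it, stop at once without forcing it, leave its plunger at about where it stuck, and take that dispenser by its barrel and stand it upright on the floor of the reject tray, leaving the other things on the bench alone.

Things in the scene. Friction and masses are not known exactly. Their poses are not given: they have to be found in the camera images.
- stand: Fixed aluminium block, 90 (x) x 270 (y) x 50 mm high, origin at the centre of its underside on the table, with three round pockets of 37 mm diameter and 25 mm depth in a row along its own y at -85, 0 and +85 mm; a dispenser stands in each. The three look alike; exactly one, any of them, sticks inside, which can only be felt.
- tray: Reject tray: fixed, shallow, open grey plastic tray, 150 (x) x 200 (y) mm, walls 25 mm high and 4 mm thick, floor 4 mm thick; origin at the centre of its underside. An amber vial already stands near the corner at about +40 mm x, +70 mm y of the tray; the rest is free, for example around -15 mm x, -35 mm y.
- barrel1 (a point): Centre of the barrel of dispenser 1, half-way up: 40 mm above its flat foot, 40 mm below the barrel's top; z along the barrel. Loose, upright, syringe-like; 160 to 260 g; white plastic barrel of 34 mm diameter, 80 mm high (the 37 mm rim at its very top is only a look). In the stand its lowest 25 mm is in the pocket, the upper 55 mm is free to grip.
- thumb1 (a point): Top centre of the round thumb rest on the plunger of dispenser 1: grey disc of 32 mm diameter, 4 mm thick, on a 12 mm rod; its top is 31 mm above the barrel's top when fully out, about 7 mm when home (4 mm if held on the hard stop).
- plunger1 (a joint): Stroke of plunger 1, m: 0 out; home from 0.024, where a springy buffer (4 N per mm) leads to a hard stop at 0.027. A free one needs 1.5 to 3 N up to the buffer. The sticking one starts as freely, then from somewhere between 0.006 and 0.012 climbs by 2 N per mm; let go, it springs back to near there, then stays. Over 20 N on a plunger, pressing or squeezing, damages it.
- barrel2 (a point): Centre of the barrel of dispenser 2, half-way up: 40 mm above its flat foot, 40 mm below the barrel's top; z along the barrel. Loose, upright, syringe-like; 160 to 260 g; white plastic barrel of 34 mm diameter, 80 mm high (the 37 mm rim at its very top is only a look). In the stand its lowest 25 mm is in the pocket, the upper 55 mm is free to grip.
- thumb2 (a point): Top centre of the round thumb rest on the plunger of dispenser 2: grey disc of 32 mm diameter, 4 mm thick, on a 12 mm rod; its top is 31 mm above the barrel's top when fully out, about 7 mm when home (4 mm if held on the hard stop).
- plunger2 (a joint): Stroke of plunger 2, m: 0 out; home from 0.024, where a springy buffer (4 N per mm) leads to a hard stop at 0.027. A free one needs 1.5 to 3 N up to the buffer. The sticking one starts as freely, then from somewhere between 0.006 and 0.012 climbs by 2 N per mm; let go, it springs back to near there, then stays. Over 20 N on a plunger, pressing or squeezing, damages it.
- barrel3 (a point): Centre of the barrel of dispenser 3, half-way up: 40 mm above its flat foot, 40 mm below the barrel's top; z along the barrel. Loose, upright, syringe-like; 160 to 260 g; white plastic barrel of 34 mm diameter, 80 mm high (the 37 mm rim at its very top is only a look). In the stand its lowest 25 mm is in the pocket, the upper 55 mm is free to grip.
- thumb3 (a point): Top centre of the round thumb rest on the plunger of dispenser 3: grey disc of 32 mm diameter, 4 mm thick, on a 12 mm rod; its top is 31 mm above the barrel's top when fully out, about 7 mm when home (4 mm if held on the hard stop).
- plunger3 (a joint): Stroke of plunger 3, m: 0 out; home from 0.024, where a springy buffer (4 N per mm) leads to a hard stop at 0.027. A free one needs 1.5 to 3 N up to the buffer. The sticking one starts as freely, then from somewhere between 0.006 and 0.012 climbs by 2 N per mm; let go, it springs back to near there, then stays. Over 20 N on a plunger, pressing or squeezing, damages it.
- vial: Bystander: capped amber vial, 24 mm diameter, 45 mm high, standing in the tray; origin at the centre of its underside.
- pen: Bystander: black marker lying on the table, 130 mm long, 12 mm thick; origin at the centre of its underside.
- beaker: Bystander: glass beaker, 66 mm diameter, 75 mm high; origin at the centre of its underside.
- jar: Bystander: white capped jar, 56 mm diameter, 60 mm high; origin at the centre of its underside.
- tipbox: Bystander: box of pipette tips, 85 x 120 x 55 mm, blue with a red top plate; origin at the centre of its underside.
- tape: Bystander: roll of white tape lying flat, 60 mm outside, 19 mm high; origin at the centre of its underside.
- washbottle: Bystander: white wash bottle with a bent spout, 66 mm diameter, 185 mm high; origin at the centre of its underside.
Not all that is in view belongs to the job. What is shaped like the part that bears barrel1 but yellow is not meant. Leave any red look-alike of the part that bears barrel2 alone.

How it is judged:
By the outcome, as a careful person would: the job done as asked, in the order asked, and still so for the second after the job is handed in, with the robot touching nothing.
It also fails if it takes over 61 s, if anything falls off the work surface, if the arm or the gripper's body presses on something with over 40 N, if the wrist force passes 120 N, or if a joint passes its speed limit or range.

## Robot

A 6-joint arm with a two-finger parallel gripper is mounted at the origin on the work surface. World frame = base frame: x ahead of the robot, y to its left, z up, the work surface at z = 0. Lengths are in mm, angles in rad, forces in N, time in s.
With the tool pointing down it reaches from about 400 to 925 mm from the base axis. Payload 12.5 kg.
Tool frame: the origin (TCP) lies at the very end of the fingers, on their centre line; the grasp point (between the pads) lies 19 mm behind it; z points along the fingers, x is the direction in which the jaws open and shut, and the axes are right-handed (so a half turn about z gives the same grasp; the last joint's range is limited). The gripper opens to 95 mm and grips with 3 to 60 N. Pads are 20 mm wide; open, the fingers measure 119 mm over their backs; the gripper's body (75 mm by 180 mm) begins 59 mm behind the grasp point.
Start: joints at [-1.225, 0.491, 1.559, -0, 1.092, -0.106], TCP at [272.89, -562.297, 214.661] pointing down, gripper open.
Joint ranges: [-3.1, 3.1], [-0.84, 2.19], [0.05, 2.79], [-1.13, 4.28], [0.06, 2.93], [-2.69, 2.69]. Speed limits (rad/s): [2.22, 2.22, 2.79, 3.14, 3.14, 3.14].

## Interface

Orientations are given as [roll, pitch, yaw] about the fixed x, y, z axes, in that order (R = Rz(yaw) Ry(pitch) Rx(roll)).
In Python, from cell import env gives the robot as it stands.
- The arm moves only by the tool arm_command, never from a script. Its argument "motion" is one flat list of numbers, 7 for each row, row after row: the opening, from -1 (shut) to 1 (fully open), then the shift along the tool's x, y, z in mm, then the turn, a rotation vector about the tool's x, y, z in degrees. In form: [fingers, dx, dy, dz, rx, ry, rz, fingers, dx, dy, dz, rx, ry, rz, ...]. A call has 1 to 20 rows; each row is the pose to reach, as a shift and turn from the pose commanded when the call began, along the tool's axes at that moment; what a row does not reach only later rows make up. A row lasts 1/10 s, in which the tool goes at most 50 mm and 8.59 degrees, less where a joint would pass 70% of its speed; a pose out of reach is approached as far as the arm can. A call with a gripper value outside its range is refused whole. The fingers move at their own pace and stop on an object; the grip force is fixed at half the most. Time passes only in rows, so rows that repeat a pose let the fingers close. It gives the time, the measured TCP pose, the force and the opening at its end, in the units of the state.
- env.state(): the state, without advancing time (a new reading comes with each control period).
- env.read_camera(name): name is "side" or "top"; returns (picture, depth): 400x640x3 uint8, red, green, blue; 400x640 float32, mm along the optical axis (not along the pixel's ray), 0 where there is no reading.
- env.calibration(name): a dict with "fx", "fy", "cx", "cy" (pixels), "cam_to_world" (4x4, takes a point from camera to world coordinates). Camera axes: x right, y down, z forward; pixel columns grow to the right and rows downward; lengths in mm; the calibration is good to about 2 mm. A picture is of the moment at which its call begins. calibration takes no time and is no camera call.
- env.job_done(): hands the job in, once; it reports no verdict.
Trained networks look in the newest picture that a camera, given by its name, has taken for a name from the list of things; names that differ only in an ending like _2 or _b are one class to them, and where a whole thing is asked for, a point or a joint stands for the part that bears it (a point fixed in the world has none). Each returns a list of dicts, best first, with "confidence" (0 to 1); they miss things now and then, are a little off and sometimes report something else, mostly with a low value. They report only what shows in the picture. A call takes as long as a camera call. They do not tell look-alikes from the thing itself.
- env.recognise(camera, label): "location" ([column, row] in pixels, amid what is visible of it).
- env.silhouettes(camera, label): "region" (400x640 bool, what is visible of it) and "location" ([column, row] in pixels, amid what is visible of it).
- env.spot_point(camera, label): "location" ([column, row] in pixels: a listed point, or the origin of a listed thing).
The state is a dict: "t": time; "joints": joint angles; "qvel": joint speeds; "tau": joint torques, N m; "eef_pos": TCP position; "tcp_rot": TCP orientation; "ft_force": force on the tool from outside, world axes, zero at the start; "moment": the same for the moment, N m; "opening": opening from 0.0 (shut) to 1.0 (fully open).
Only numpy, scipy, OpenCV 4.12 (cv2) and the standard library are available. Lean on these libraries where they do the work, as an engineer would, in place of code of your own. Each camera call takes 0.05 s, during which the arm holds its last target.

## Working session

There is one attempt and no reset: what is moved stays moved. The work goes in short steps, Python scripts to look and compute and a tool call to move; the robot and the scene stay as the last step left them, time stands still between calls to the robot, and variables do not carry over. Pictures are saved under pics/ and viewed, and the job is handed in when it is done.

Besides the shell and the picture viewer there is one more tool, called after "Request:" by a JSON object that holds its "name" and its "arguments". arm_command: Moves the arm, as the interface text tells. Its arguments: {"type":"object","properties":{"motion":{"type":"array","items":{"type":"number"}}},"required":["motion"]}

```bash
mkdir -p pics; ls
python3 - <<'E'
from cell import env
import cv2, numpy as np
print(env.state())
for n in ("side","top"):
    p,d=env.read_camera(n); cv2.imwrite(f"pics/{n}0.png",p[:,:,::-1]); np.savez(f"{n}0.npz",p=p,d=d)
    c=env.calibration(n); print(n,c)
E
```

```text
pics
{'t': 0.0, 'joints': array([-1.22457973e+00,  4.91564731e-01,  1.55950760e+00, -2.36017440e-05,
        1.09169401e+00, -1.05575132e-01]), 'qvel': array([ 0.00202705,  0.00049848, -0.00059205,  0.00085273,  0.00131214,
        0.00049598]), 'tau': array([ 1.68691422e-03, -6.12631059e+01, -2.58171380e+01,  6.93891523e-02,
        4.82673536e-02, -9.99877079e-05]), 'eef_pos': array([ 272.79787897, -562.02008986,  214.03851441]), 'tcp_rot': array([-3.14148979e+00,  1.16935969e-03, -1.11899364e+00]), 'ft_force': array([ 0.16654824, -0.4116712 ,  1.02161625]), 'moment': array([ 0.03173806, -0.0294586 , -0.01213335]), 'opening': 0.9999644446781123}
side {'fx': 416.7845657752739, 'fy': 416.7845657752739, 'cx': 318.22064062357674, 'cy': 191.20874298948323, 'cam_to_world': array([[-9.56467149e-01, -2.08476067e-01,  2.04226157e-01,
         4.19591452e+02],
       [-2.91310350e-01,  6.39871069e-01, -7.11128184e-01,
         8.30802961e+02],
       [ 1.75747974e-02, -7.39663940e-01, -6.72746893e-01,
         7.82981429e+02],
       [ 0.00000000e+00,  0.00000000e+00,  0.00000000e+00,
         1.00000000e+00]])}
top {'fx': 380.9127693162381, 'fy': 380.9127693162381, 'cx': 316.2796951150038, 'cy': 205.06183696643183, 'cam_to_world': array([[-2.63522330e-02, -9.97223599e-01,  6.96466385e-02,
         5.35495631e+02],
       [-9.99592572e-01,  2.70508822e-02,  9.10714109e-03,
         6.29953174e+01],
       [-1.09658590e-02, -6.93782690e-02, -9.97530153e-01,
         1.11826561e+03],
       [ 0.00000000e+00,  0.00000000e+00,  0.00000000e+00,
         1.00000000e+00]])}
```

View pics/side0.png

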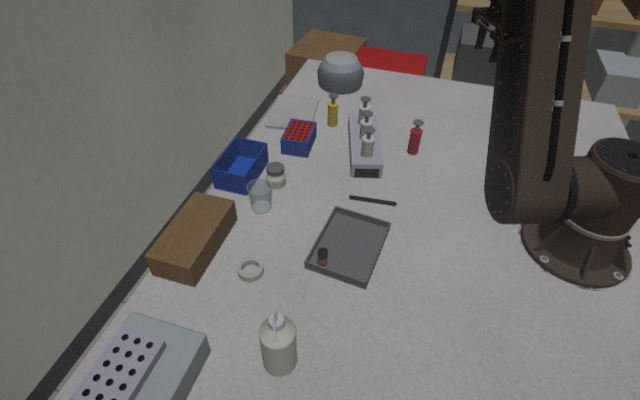

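View pics/top0.png

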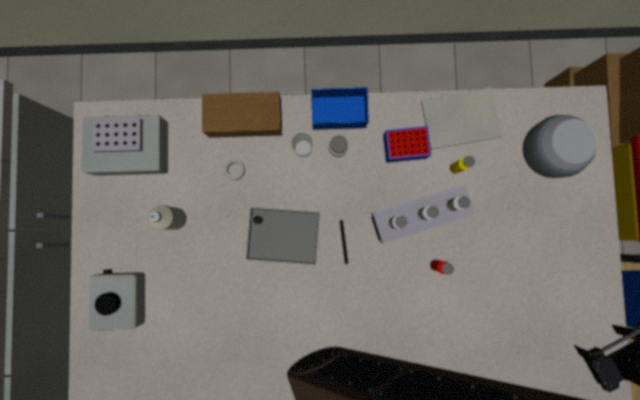

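The three white dispensers in the stand are at top (398,222), (429,212) and (459,202). The yellow look-alike at (462,164) and the red one at (442,267) stand outside the stand and are excluded. I'll confirm this in an enlarged crop and measure.

```bash
cat > h.py <<'E'
import numpy as np, cv2
from cell import env
def cloud(n,d):
    c=env.calibration(n); v,u=np.mgrid[0:400,0:640]
    P=np.stack([(u-c['cx'])/c['fx']*d,(v-c['cy'])/c['fy']*d,d],-1)
    T=c['cam_to_world']; return P@T[:3,:3].T+T[:3,3]
def proj(n,w):
    c=env.calibration(n); T=np.linalg.inv(c['cam_to_world']); p=T[:3,:3]@np.array(w)+T[:3,3]
    return c['fx']*p[0]/p[2]+c['cx'],c['fy']*p[1]/p[2]+c['cy']
E
python3 - <<'E'
from h import *
out=[]
for n,(u0,u1,v0,v1) in dict(top=(360,490,150,290),side=(310,440,80,190)).items():
    z=np.load(n+'0.npz'); p,d=z['p'],z['d']; W=cloud(n,d)
    cv2.imwrite(f'pics/crop_{n}.png',cv2.resize(p[v0:v1,u0:u1,::-1],None,fx=4,fy=4,interpolation=cv2.INTER_CUBIC))
    m=np.zeros(d.shape,bool); m[v0:v1,u0:u1]=1; m&=(d>0)
    # table
    t=W[m]; print(n,'table z',np.median(t[np.abs(t[:,2])<12,2]))
    hi=m&(W[...,2]>122)&(W[...,2]<160)
    k,l=cv2.connectedComponents(hi.astype(np.uint8))
    for i in range(1,k):
        q=W[l==i]
        if len(q)>8: 
            vv,uu=np.where(l==i); print(n,len(q),'px',uu.mean().round(1),vv.mean().round(1),q.mean(0).round(1),'zmax',np.percentile(q[:,2],[10,50,90]).round(1),'ext',np.ptp(q[:,0]).round(),np.ptp(q[:,1]).round())
    st=m&(W[...,2]>42)&(W[...,2]<58); q=W[st]; r=cv2.minAreaRect(q[:,:2].astype(np.float32)); print('stand',r,np.median(q[:,2]))
for lab in ['thumb1','barrel1','stand','tray','vial']:
  for n in ('top','side'):
    print(lab,n,[(np.round(x['location'],1),round(x['confidence'],2)) for x in env.spot_point(n,lab)])
z=np.load('top0.npz'); W=cloud('top',z['d']); d=z['d']
m=np.zeros(d.shape,bool); m[200:270,240:325]=1; m&=(W[...,2]>12)&(W[...,2]<32); print('tray',cv2.minAreaRect(W[m][:,:2].astype(np.float32)))
m=np.zeros(d.shape,bool); m[200:270,240:325]=1; m&=(W[...,2]>36); print('vial',W[m].mean(0))
E
```

```text
top table z 1.119372099987686
top 121 px 464.0 202.3 [ 601.  -308.6  136.1] zmax [133.8 136.2 138.1] ext 29.0 32.0
top 119 px 432.6 212.0 [ 578.  -226.5  136.8] zmax [134.5 136.9 138.7] ext 31.0 29.0
top 116 px 401.2 221.8 [ 555.1 -145.1  136.2] zmax [134.  136.2 138.6] ext 29.0 31.0
stand ((611.1383056640625, -217.68472290039062), (296.78167724609375, 300.99884033203125), 60.556217193603516) 51.29014913795379
side table z -0.9644934518817081
side 52 px 365.6 98.9 [ 601.4 -305.3  132.9] zmax [129.9 133.7 135.5] ext 29.0 35.0
side 62 px 367.4 113.6 [ 578.2 -222.3  133.9] zmax [132.4 134.5 136.7] ext 30.0 33.0
side 67 px 369.3 130.0 [ 555.4 -140.5  133.9] zmax [132.3 133.9 135.6] ext 29.0 31.0
stand ((659.8585205078125, -318.330078125), (311.67169189453125, 531.0606689453125), 38.31051254272461) 49.15055981541417
thumb1 top [(array([467.1, 158.9]), 0.66), (array([467. , 205.6]), 0.64), (array([402.8, 222.1]), 0.58), (array([448.1, 267.6]), 0.5), (array([282.9, 233.9]), 0.48), (array([432.4, 218.4]), 0.42)]
thumb1 side [(array([367.5,  95.7]), 0.66), (array([371.1, 128.9]), 0.64), (arra
[... 281 characters left out ...]
5), (array([401.5, 223.6]), 0.45)]
barrel1 side [(array([334.7, 112.1]), 0.87), (array([366.9, 136.4]), 0.76), (array([412.5, 140.9]), 0.73), (array([365.6, 151.9]), 0.69), (array([364.3, 115. ]), 0.67)]
stand top [(array([418.2, 212.1]), 0.93)]
stand side [(array([262.4, 206.5]), 0.74), (array([361.5, 147.8]), 0.73)]
tray top [(array([285.7, 233.2]), 0.59)]
tray side [(array([345.1, 246.3]), 0.59)]
vial top [(array([425.2, 211.6]), 0.65), (array([259.7, 219.3]), 0.51)]
vial side [(array([319.8, 265.1]), 0.64), (array([366.3, 115.1]), 0.43)]
tray ((525.9898071289062, 172.19662475585938), (200.41836547851562, 150.0467529296875), 84.39826202392578)
vial [561.72040984 186.34922123 375.19380021]
```

```bash
python3 -c "
import cv2,numpy as np
a=cv2.imread('pics/crop_top.png');b=cv2.imread('pics/crop_side.png')
a=a[:440];print(a.shape,b.shape);c=np.hstack([a[:, :520],b[:440,:520]]);cv2.imwrite('pics/crop_both.png',cv2.resize(c,(800,int(c.shape[0]*800/c.shape[1]))))"
```

```text
(440, 520, 3) (440, 520, 3)
```

View pics/crop_both.png

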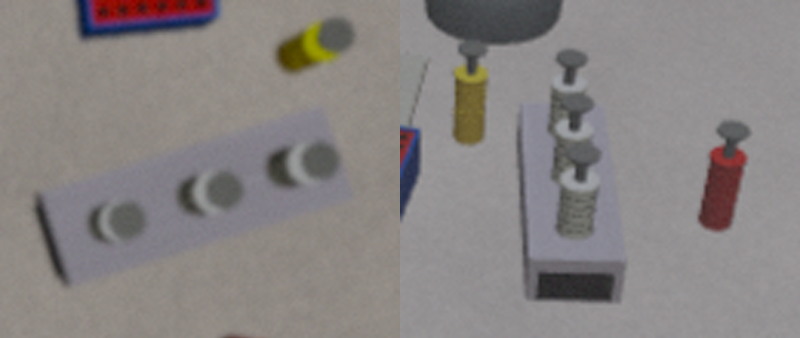

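Confirmed: three white ones in the stand, with yellow and red outside. Next I'll compute the move to above dispenser C.

```bash
cat >> h.py <<'E'
from scipy.spatial.transform import Rotation as Ro
def shift(p0,rpy,p1):
    return (Ro.from_euler('xyz',rpy).inv().apply(np.array(p1)-np.array(p0))).round(1)
E
python3 - <<'E'
from h import *
print(shift([272.89,-562.297,214.661],[np.pi,0,-1.119],[601.2,-307,150]), np.degrees(0.274+1.119))
z=np.load('top0.npz'); W=cloud('top',z['d']); d=z['d']
for u,v in [(442,267),(462,164),(258,219),(285,235)]: print(u,v,W[v,u].round())
E
```

```text
[ -86.3 -406.8   64.7] 79.81302086172367
442 267 [ 435. -251.  115.]
462 164 [ 709. -329.   83.]
258 219 [575. 237.  52.]
285 235 [528. 167.   5.]
```

Request:
{"name": "arm_command", "arguments": {"motion": [-1, -86.3, -406.8, 20, 0, 0, -79.8, -1, -86.3, -406.8, 20, 0, 0, -79.8, -1, -86.3, -406.8, 20, 0, 0, -79.8, -1, -86.3, -406.8, 20, 0, 0, -79.8, -1, -86.3, -406.8, 20, 0, 0, -79.8, -1, -86.3, -406.8, 20, 0, 0, -79.8, -1, -86.3, -406.8, 20, 0, 0, -79.8, -1, -86.3, -406.8, 20, 0, 0, -79.8, -1, -86.3, -406.8, 20, 0, 0, -79.8, -1, -86.3, -406.8, 20, 0, 0, -79.8, -1, -86.3, -406.8, 64.7, 0, 0, -79.8, -1, -86.3, -406.8, 64.7, 0, 0, -79.8, -1, -86.3, -406.8, 64.7, 0, 0, -79.8, -1, -86.3, -406.8, 64.7, 0, 0, -79.8]}}

```text
t: 2.0
eef_pos: [601.7, -307.6, 151.6]
tcp_rot: [3.14, -0.001, 0.273]
ft_force: [0.6, -0.3, 0.8]
opening: 0.005
```

Request:
{"name": "arm_command", "arguments": {"motion": [-1, 0, 0, 5, 0, 0, 0, -1, 0, 0, 5, 0, 0, 0, -1, 0, 0, 5, 0, 0, 0]}}

```text
t: 2.3
eef_pos: [601.2, -307.2, 145.4]
tcp_rot: [3.141, -0.0, 0.274]
ft_force: [0.2, 1.3, -0.1]
opening: 0.007
```

Run:
```python
from h import *
p,d=env.read_camera('side'); print(env.state()['eef_pos'],env.state()['ft_force'])
cv2.imwrite('pics/s1.png',cv2.resize(p[60:190,310:440,::-1],None,fx=4.5,fy=4.5,interpolation=cv2.INTER_CUBIC))
```

```text
[ 601.25911781 -307.17319268  145.36214577] [-0.59753865  0.71443981  0.1212399 ]
```

View pics/s1.png

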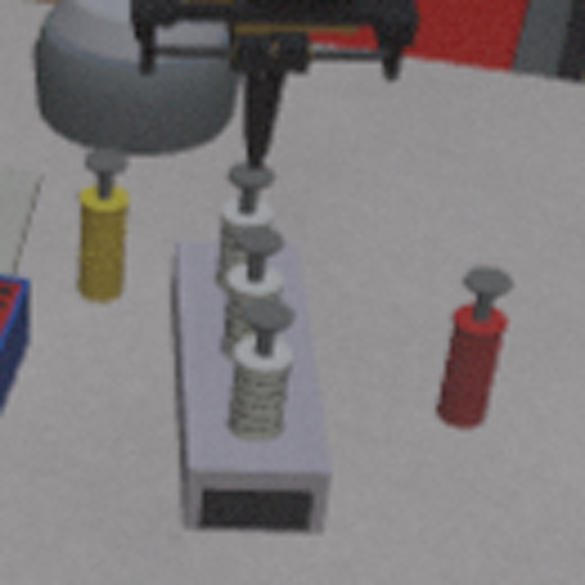

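Fingertips are centred over the far dispenser's disc (crop (253,165)). Pushing in small steps from here.

Request:
{"name": "arm_command", "arguments": {"motion": [-1, 0, 0, 6, 0, 0, 0, -1, 0, 0, 9, 0, 0, 0, -1, 0, 0, 11, 0, 0, 0, -1, 0, 0, 13, 0, 0, 0, -1, 0, 0, 13, 0, 0, 0]}}

```text
t: 2.85
eef_pos: [601.1, -307.0, 131.6]
tcp_rot: [-3.141, 0.0, 0.274]
ft_force: [0.4, 0.7, -0.0]
opening: 0.006
```

Request:
{"name": "arm_command", "arguments": {"motion": [-1, 0, 0, 1, 0, 0, 0, -1, 0, 0, 1, 0, 0, 0]}}

```text
t: 3.05
eef_pos: [601.2, -307.1, 130.9]
tcp_rot: [3.141, 0.0, 0.274]
ft_force: [0.4, 0.1, -0.4]
opening: 0.003
```

Request:
{"name": "arm_command", "arguments": {"motion": [-1, 0, 0, 1, 0, 0, 0, -1, 0, 0, 1, 0, 0, 0]}}

```text
t: 3.25
eef_pos: [601.2, -307.1, 129.9]
tcp_rot: [3.141, -0.0, 0.274]
ft_force: [-0.6, -0.1, -0.1]
opening: 0.006
```

Request:
{"name": "arm_command", "arguments": {"motion": [-1, 0, 0, 1, 0, 0, 0, -1, 0, 0, 1, 0, 0, 0]}}

```text
t: 3.45
eef_pos: [601.2, -307.1, 129.0]
tcp_rot: [3.141, -0.0, 0.274]
ft_force: [-1.1, 0.1, 1.1]
opening: 0.005
```

Run:
```python
from h import *
for i in range(3):
    p,d=env.read_camera('side'); print(env.state()['eef_pos'],env.state()['ft_force'],env.state()['tau'].round(2))
cv2.imwrite('pics/s2.png',cv2.resize(p[60:190,310:440,::-1],None,fx=4.5,fy=4.5,interpolation=cv2.INTER_CUBIC))
```

```text
[ 601.2274808  -307.07569366  128.98272405] [0.19399287 0.45585252 1.4960403 ] [-2.000e-02 -6.831e+01 -2.347e+01  2.000e-02  5.000e-02 -0.000e+00]
[ 601.22730391 -307.08841505  128.99472728] [-0.4575859   0.51716709  0.70437103] [-2.000e-02 -6.828e+01 -2.346e+01  2.000e-02  5.000e-02 -0.000e+00]
[ 601.2284152  -307.081633    128.98593581] [ 0.28851656 -1.15714124  1.44236085] [-2.000e-02 -6.826e+01 -2.345e+01  2.000e-02  5.000e-02 -0.000e+00]
```

View pics/s2.png

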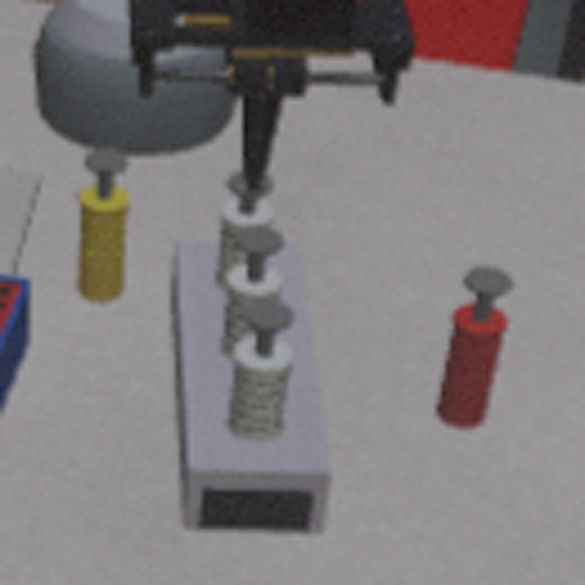

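The disc has moved down with the fingers (about 7 mm), and the force is about 1.2 N. Continuing.

Request:
{"name": "arm_command", "arguments": {"motion": [-1, 0, 0, 1, 0, 0, 0, -1, 0, 0, 1.5, 0, 0, 0, -1, 0, 0, 1.5, 0, 0, 0]}}

```text
t: 3.9
eef_pos: [601.3, -307.1, 127.7]
tcp_rot: [3.141, -0.0, 0.274]
ft_force: [-0.2, 1.0, 4.5]
opening: 0.006
```

Request:
{"name": "arm_command", "arguments": {"motion": [-1, 0, 0, 1, 0, 0, 0, -1, 0, 0, 1, 0, 0, 0]}}

```text
t: 4.1
eef_pos: [601.3, -307.1, 126.7]
tcp_rot: [3.141, -0.0, 0.274]
ft_force: [-0.7, 0.1, 5.1]
opening: 0.005
```

Run:
```python
from h import *
for i in range(3):
    env.read_camera('top'); print(env.state()['eef_pos'][2],env.state()['ft_force'][2])
```

```text
126.71918328554361 4.5877414421613105
126.72113734623098 5.603676012591021
126.71288218298781 5.681311233094806
```

The force climbs about 1.8 N/mm from roughly 7 mm depth, to 5.3 N against the 3 N free limit. So the far dispenser (C) is the sticking one. I'll stop, retract and test the others.

Request:
{"name": "arm_command", "arguments": {"motion": [-1, 0, 0, -8, 0, 0, 0, -1, 0, 0, -23.5, 0, 0, 0, -1, 0, 0, -23.5, 0, 0, 0, -1, 0, -85.5, -23.5, 0, 0, 0, -1, 0, -85.5, -23.5, 0, 0, 0, -1, 0, -85.5, -23.5, 0, 0, 0, -1, 0, -85.5, -15, 0, 0, 0, -1, 0, -85.5, -15, 0, 0, 0, -1, 0, -85.5, -15, 0, 0, 0]}}

```text
t: 5.15
eef_pos: [578.1, -225.6, 140.7]
tcp_rot: [-3.141, 0.001, 0.273]
ft_force: [0.1, 0.4, 0.2]
opening: 0.003
```

Run:
```python
from h import *
for i in range(4):
    p,d=env.read_camera('side'); print(env.state()['eef_pos'],env.state()['ft_force'])
cv2.imwrite('pics/s3.png',cv2.resize(p[60:190,310:440,::-1],None,fx=4.5,fy=4.5,interpolation=cv2.INTER_CUBIC))
```

```text
[ 578.11975307 -225.60455416  140.91150763] [ 0.25131089 -0.07012779 -0.14211234]
[ 578.14767652 -225.5249443   141.09284263] [-0.04609679 -0.43407078 -0.00784303]
[ 578.14117357 -225.41795992  141.22802547] [ 0.1353397  -0.013416    0.69023176]
[ 578.12744797 -225.29229226  141.31373799] [-0.33321539 -0.41086666  0.1126472 ]
```

View pics/s3.png

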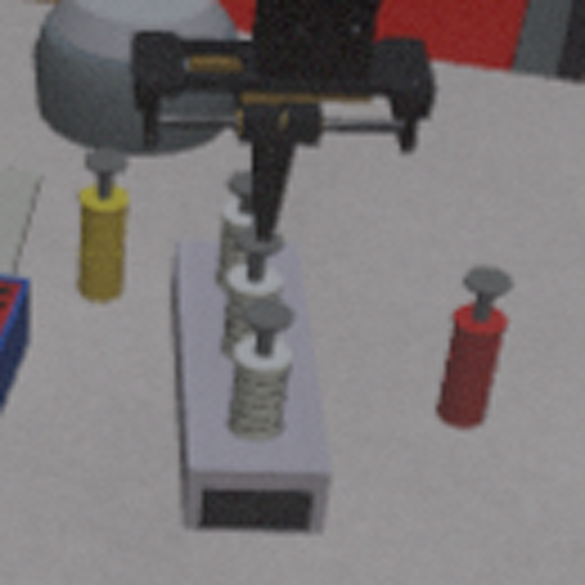

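B: the tip is centred over the disc.

Request:
{"name": "arm_command", "arguments": {"motion": [-1, 0, 0, 4, 0, 0, 0, -1, 0, 0, 7, 0, 0, 0, -1, 0, 0, 10, 0, 0, 0, -1, 0, 0, 12.5, 0, 0, 0, -1, 0, 0, 12.5, 0, 0, 0]}}

```text
t: 5.85
eef_pos: [577.9, -224.7, 128.5]
tcp_rot: [-3.141, 0.001, 0.274]
ft_force: [-0.0, 0.6, -0.7]
opening: 0.006
```

Request:
{"name": "arm_command", "arguments": {"motion": [-1, 0, 0, 1, 0, 0, 0, -1, 0, 0, 1.5, 0, 0, 0, -1, 0, 0, 1.5, 0, 0, 0]}}

```text
t: 6.15
eef_pos: [578.1, -224.7, 127.4]
tcp_rot: [3.142, 0.0, 0.274]
ft_force: [-0.8, -0.4, 0.9]
opening: 0.006
```

Request:
{"name": "arm_command", "arguments": {"motion": [-1, 0, 0, 1, 0, 0, 0, -1, 0, 0, 1, 0, 0, 0]}}

```text
t: 6.35
eef_pos: [578.0, -224.7, 126.4]
tcp_rot: [3.142, 0.0, 0.274]
ft_force: [1.2, -0.9, 0.5]
opening: 0.001
```

Run:
```python
from h import *
for i in range(3):
    p,d=env.read_camera('side'); print(env.state()['eef_pos'],env.state()['ft_force'])
cv2.imwrite('pics/s4.png',cv2.resize(p[60:190,310:440,::-1],None,fx=4.5,fy=4.5,interpolation=cv2.INTER_CUBIC))
```

```text
[ 578.03778288 -224.70089738  126.36501695] [-0.3187898   0.44054194  0.54499978]
[ 578.04725397 -224.69922821  126.36113036] [ 0.17456762 -0.28805045  1.01421527]
[ 578.03495891 -224.69380706  126.35744884] [ 0.31891317 -0.03825417  1.15979389]
```

View pics/s4.png

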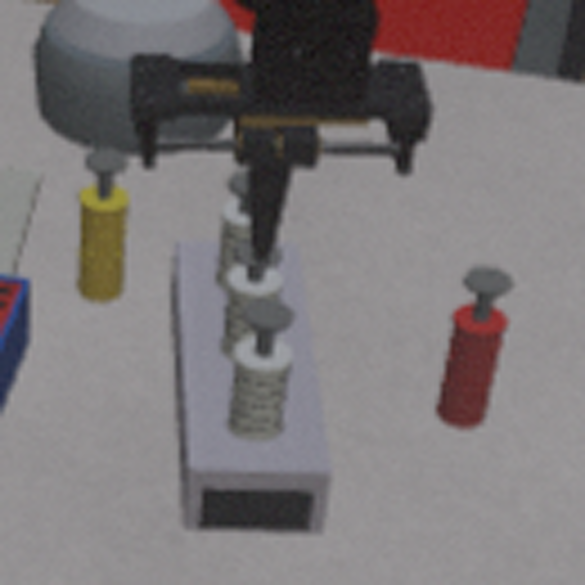

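Request:
{"name": "arm_command", "arguments": {"motion": [-1, 0, 0, 1, 0, 0, 0, -1, 0, 0, 1.5, 0, 0, 0, -1, 0, 0, 1.5, 0, 0, 0]}}

```text
t: 6.8
eef_pos: [578.1, -224.7, 124.8]
tcp_rot: [3.142, 0.0, 0.274]
ft_force: [-1.1, -0.4, -0.1]
opening: 0.003
```

Request:
{"name": "arm_command", "arguments": {"motion": [-1, 0, 0, 1, 0, 0, 0, -1, 0, 0, 1.5, 0, 0, 0, -1, 0, 0, 1.5, 0, 0, 0]}}

```text
t: 7.1
eef_pos: [578.1, -224.8, 123.3]
tcp_rot: [3.142, 0.0, 0.274]
ft_force: [-0.2, 0.3, 0.2]
opening: 0.008
```

Request:
{"name": "arm_command", "arguments": {"motion": [-1, 0, 0, 1, 0, 0, 0, -1, 0, 0, 1.5, 0, 0, 0, -1, 0, 0, 1.5, 0, 0, 0]}}

```text
t: 7.4
eef_pos: [578.1, -224.7, 121.8]
tcp_rot: [-3.142, 0.0, 0.274]
ft_force: [-0.2, -0.6, 0.8]
opening: 0.003
```

Request:
{"name": "arm_command", "arguments": {"motion": [-1, 0, 0, 1, 0, 0, 0, -1, 0, 0, 1.5, 0, 0, 0, -1, 0, 0, 1.5, 0, 0, 0]}}

```text
t: 7.7
eef_pos: [578.1, -224.7, 120.3]
tcp_rot: [3.142, 0.0, 0.274]
ft_force: [-0.7, 0.2, -0.8]
opening: 0.002
```

Run:
```python
from h import *
for i in range(2):
    p,d=env.read_camera('side'); print(env.state()['eef_pos'],env.state()['ft_force'])
cv2.imwrite('pics/s5.png',cv2.resize(p[80:160,330:410,::-1],None,fx=7,fy=7,interpolation=cv2.INTER_CUBIC))
```

```text
[ 578.04593587 -224.71548579  120.34469097] [ 0.02903626 -0.51629349 -0.7997327 ]
[ 578.03488999 -224.72392116  120.3248751 ] [ 0.1135596  -0.27670339  0.31438708]
```

View pics/s5.png

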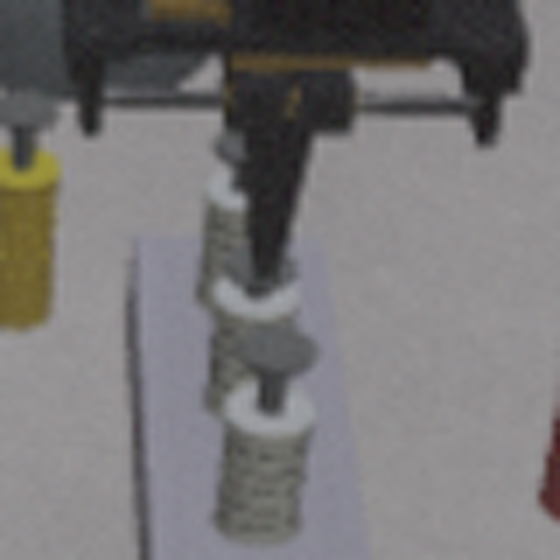

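The disc is following close to the barrel top, so B runs freely. Pushing on to the buffer.

Request:
{"name": "arm_command", "arguments": {"motion": [-1, 0, 0, 1.5, 0, 0, 0, -1, 0, 0, 3, 0, 0, 0, -1, 0, 0, 4.5, 0, 0, 0, -1, 0, 0, 6, 0, 0, 0, -1, 0, 0, 7, 0, 0, 0, -1, 0, 0, 7, 0, 0, 0]}}

```text
t: 8.4
eef_pos: [578.0, -224.7, 113.2]
tcp_rot: [-3.142, 0.0, 0.274]
ft_force: [0.3, 1.1, 0.7]
opening: 0.005
```

Request:
{"name": "arm_command", "arguments": {"motion": [-1, 0, 0, 1, 0, 0, 0, -1, 0, 0, 1.5, 0, 0, 0, -1, 0, 0, 1.5, 0, 0, 0]}}

```text
t: 8.7
eef_pos: [578.1, -224.7, 111.9]
tcp_rot: [3.142, 0.0, 0.274]
ft_force: [0.1, 0.0, -0.7]
opening: 0.006
```

Request:
{"name": "arm_command", "arguments": {"motion": [-1, 0, 0, 1, 0, 0, 0, -1, 0, 0, 1, 0, 0, 0]}}

```text
t: 8.9
eef_pos: [578.1, -224.8, 111.0]
tcp_rot: [3.141, -0.0, 0.274]
ft_force: [-1.2, -0.2, 3.2]
opening: 0.005
```

Request:
{"name": "arm_command", "arguments": {"motion": [-1, 0, 0, 0.8, 0, 0, 0, -1, 0, 0, 0.8, 0, 0, 0]}}

```text
t: 9.1
eef_pos: [578.2, -224.8, 110.4]
tcp_rot: [3.141, -0.0, 0.274]
ft_force: [0.0, -0.3, 4.1]
opening: 0.005
```

Request:
{"name": "arm_command", "arguments": {"motion": [-1, 0, 0, 0, 0, 0, 0]}}

```text
t: 9.2
eef_pos: [578.2, -224.8, 110.4]
tcp_rot: [3.141, -0.0, 0.274]
ft_force: [-0.3, 0.7, 5.3]
opening: 0.005
```

B reached its springy buffer (5 N at 110.4). On to A.

Request:
{"name": "arm_command", "arguments": {"motion": [-1, 0, 0, -10, 0, 0, 0, -1, 0, 0, -39.8, 0, 0, 0, -1, 0, 0, -39.8, 0, 0, 0, -1, 0, -85, -39.8, 0, 0, 0, -1, 0, -85, -39.8, 0, 0, 0, -1, 0, -85, -39.8, 0, 0, 0, -1, 0, -85, -31.3, 0, 0, 0, -1, 0, -85, -31.3, 0, 0, 0, -1, 0, -85, -31.3, 0, 0, 0, -1, 0, -85, -31.3, 0, 0, 0]}}

```text
t: 10.2
eef_pos: [555.2, -143.7, 141.2]
tcp_rot: [-3.142, 0.0, 0.273]
ft_force: [-0.6, 0.4, -0.3]
opening: 0.001
```

Run:
```python
from h import *
p,d=env.read_camera('side'); print(env.state()['eef_pos'],env.state()['ft_force'])
cv2.imwrite('pics/s6.png',cv2.resize(p[80:160,330:410,::-1],None,fx=7,fy=7,interpolation=cv2.INTER_CUBIC))
```

```text
[ 555.20775127 -143.56322516  141.3008706 ] [0.3398981  0.05395299 0.20687705]
```

View pics/s6.png

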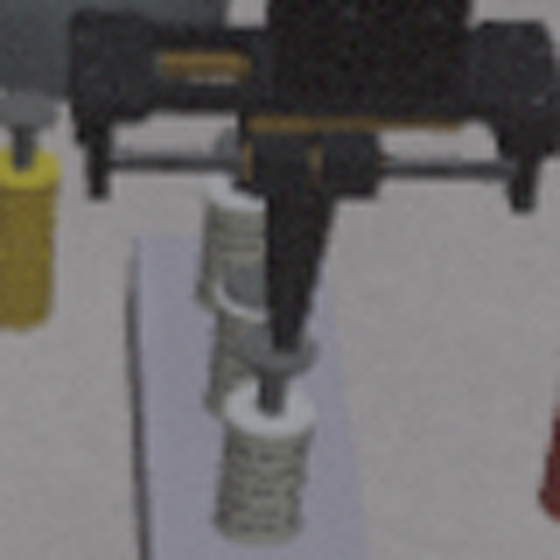

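A is ready under the tip. B's disc is now low, near its barrel.

Request:
{"name": "arm_command", "arguments": {"motion": [-1, 0, 0, 4, 0, 0, 0, -1, 0, 0, 7, 0, 0, 0, -1, 0, 0, 10, 0, 0, 0, -1, 0, 0, 12.5, 0, 0, 0, -1, 0, 0, 12.5, 0, 0, 0]}}

```text
t: 10.75
eef_pos: [555.0, -142.9, 128.5]
tcp_rot: [-3.141, 0.0, 0.274]
ft_force: [-0.1, 0.6, -0.6]
opening: 0.006
```

Request:
{"name": "arm_command", "arguments": {"motion": [-1, 0, 0, 1, 0, 0, 0, -1, 0, 0, 1.5, 0, 0, 0, -1, 0, 0, 1.5, 0, 0, 0]}}

```text
t: 11.05
eef_pos: [555.1, -142.9, 127.4]
tcp_rot: [3.142, 0.0, 0.274]
ft_force: [0.1, 0.0, 0.2]
opening: 0.001
```

Request:
{"name": "arm_command", "arguments": {"motion": [-1, 0, 0, 1, 0, 0, 0, -1, 0, 0, 1.5, 0, 0, 0, -1, 0, 0, 1.5, 0, 0, 0]}}

```text
t: 11.35
eef_pos: [555.1, -142.9, 125.9]
tcp_rot: [3.142, 0.0, 0.274]
ft_force: [-0.9, 0.0, 0.1]
opening: 0.005
```

Request:
{"name": "arm_command", "arguments": {"motion": [-1, 0, 0, 1, 0, 0, 0, -1, 0, 0, 1.5, 0, 0, 0, -1, 0, 0, 1.5, 0, 0, 0]}}

```text
t: 11.65
eef_pos: [555.1, -142.9, 124.3]
tcp_rot: [-3.142, 0.0, 0.274]
ft_force: [-0.3, 0.9, 0.4]
opening: 0.002
```

Free so far at 12 mm; cmd z is 124.5.

Request:
{"name": "arm_command", "arguments": {"motion": [-1, 0, 0, 1, 0, 0, 0, -1, 0, 0, 2, 0, 0, 0, -1, 0, 0, 2, 0, 0, 0]}}

```text
t: 11.95
eef_pos: [555.1, -142.9, 122.3]
tcp_rot: [3.142, 0.0, 0.274]
ft_force: [-0.7, 0.8, 0.3]
opening: 0.003
```

Request:
{"name": "arm_command", "arguments": {"motion": [-1, 0, 0, 1, 0, 0, 0, -1, 0, 0, 2, 0, 0, 0, -1, 0, 0, 2, 0, 0, 0]}}

```text
t: 12.25
eef_pos: [555.1, -142.9, 120.3]
tcp_rot: [-3.142, 0.0, 0.274]
ft_force: [-0.2, -0.7, -0.2]
opening: 0.002
```

Request:
{"name": "arm_command", "arguments": {"motion": [-1, 0, 0, 1.5, 0, 0, 0, -1, 0, 0, 3, 0, 0, 0, -1, 0, 0, 4.5, 0, 0, 0, -1, 0, 0, 6, 0, 0, 0, -1, 0, 0, 7, 0, 0, 0, -1, 0, 0, 7, 0, 0, 0]}}

```text
t: 12.85
eef_pos: [555.0, -142.9, 113.2]
tcp_rot: [-3.141, 0.0, 0.274]
ft_force: [0.1, -0.8, -0.1]
opening: 0.005
```

Request:
{"name": "arm_command", "arguments": {"motion": [-1, 0, 0, 1, 0, 0, 0, -1, 0, 0, 2, 0, 0, 0, -1, 0, 0, 2, 0, 0, 0]}}

```text
t: 13.15
eef_pos: [555.1, -142.9, 111.4]
tcp_rot: [3.141, -0.0, 0.274]
ft_force: [-0.3, 0.1, 0.5]
opening: 0.006
```

Request:
{"name": "arm_command", "arguments": {"motion": [-1, 0, 0, 0.5, 0, 0, 0, -1, 0, 0, 0.5, 0, 0, 0, -1, 0, 0, 0.5, 0, 0, 0]}}

```text
t: 13.45
eef_pos: [555.2, -142.9, 111.1]
tcp_rot: [3.141, -0.0, 0.274]
ft_force: [-0.3, 0.7, 3.8]
opening: 0.003
```

Request:
{"name": "arm_command", "arguments": {"motion": [-1, 0, 0, 0.5, 0, 0, 0, -1, 0, 0, 0.8, 0, 0, 0, -1, 0, 0, 0.8, 0, 0, 0]}}

```text
t: 13.75
eef_pos: [555.2, -143.0, 110.4]
tcp_rot: [3.141, -0.0, 0.274]
ft_force: [-0.8, -0.2, 5.0]
opening: 0.002
```

Request:
{"name": "arm_command", "arguments": {"motion": [-1, 0, 0, 0, 0, 0, 0]}}

```text
t: 13.85
eef_pos: [555.2, -143.0, 110.4]
tcp_rot: [3.141, -0.0, 0.274]
ft_force: [-1.0, 0.8, 5.8]
opening: 0.007
```

A is home too. Raising and measuring all three.

Request:
{"name": "arm_command", "arguments": {"motion": [-1, 0, 0, -15, 0, 0, 0, -1, 0, 0, -60, 0, 0, 0, 0.3, -90, -40, -110, 0, 0, 0, 0.3, -90, -40, -110, 0, 0, 0, 0.3, -90, -40, -110, 0, 0, 0, 0.3, -90, -40, -110, 0, 0, 0]}}

```text
t: 14.45
eef_pos: [457.1, -128.7, 221.1]
tcp_rot: [3.14, -0.002, 0.273]
ft_force: [0.0, 0.1, 0.4]
opening: 0.288
```

Run:
```python
from h import *
print(env.state()['eef_pos'])
crops=[]
for n,(u0,u1,v0,v1) in dict(top=(370,480,180,250),side=(330,410,80,160)).items():
    p,d=env.read_camera(n); W=cloud(n,d)
    crops.append(cv2.resize(p[v0:v1,u0:u1,::-1],(400,int(400*(v1-v0)/(u1-u0))),interpolation=cv2.INTER_CUBIC))
    for c in [(601,-307),(578,-225),(555,-143)]:
        r=np.hypot(W[...,0]-c[0],W[...,1]-c[1]); q=W[(r<26)&(W[...,2]>95)&(W[...,2]<145)]
        t=q[q[:,2]>np.percentile(q[:,2],98)-7]
        print(n,c,len(q),'top pts',len(t),t.mean(0).round(1),np.percentile(q[:,2],[50,90,98]).round(1))
h=max(c.shape[0] for c in crops)
cv2.imwrite('pics/b7.png',np.hstack([cv2.copyMakeBorder(c,0,h-c.shape[0],0,0,0) for c in crops]))
```

```text
[ 457.14825674 -128.74342973  221.11924568]
top (601, -307) 184 top pts 119 [ 600.7 -308.2  129.5] [128.1 131.2 132.7]
top (578, -225) 149 top pts 116 [ 577.4 -225.7  112.2] [111.4 114.1 115.8]
top (555, -143) 132 top pts 97 [ 554.4 -143.9  112.3] [111.3 114.3 115.8]
side (601, -307) 134 top pts 51 [ 601.2 -305.3  127. ] [106.  127.9 128.7]
side (578, -225) 102 top pts 60 [ 577.9 -221.4  109.8] [108.  111.5 112.8]
side (555, -143) 118 top pts 72 [ 553.8 -140.5  109.3] [108.  110.8 112.4]
```

View pics/b7.png

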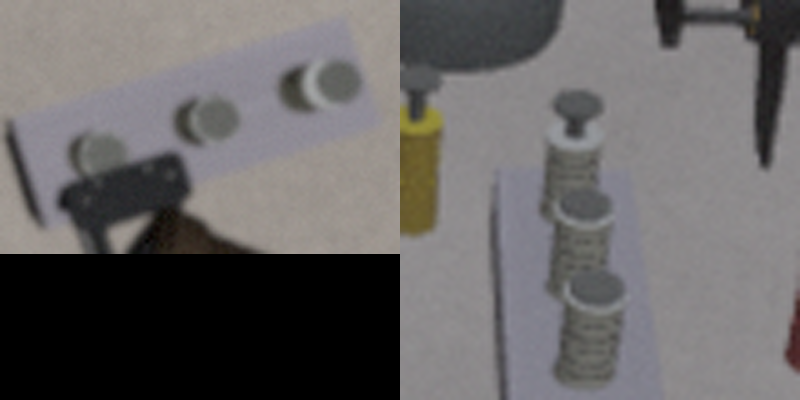

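A and B are home (112 mm, 24 mm down). C's disc is 6.6 mm down, so it stays at about where it stuck. Now to grasp C by the barrel, jaws across the stand.

Request:
{"name": "arm_command", "arguments": {"motion": [0.3, 90, 210.3, 0, 0, 0, 0, 0.3, 90, 210.3, 0, 0, 0, 0, 0.3, 90, 210.3, 0, 0, 0, 0, 0.3, 90, 210.3, 0, 0, 0, 0, 0.3, 90, 210.3, 0, 0, 0, 0, 0.3, 90, 210.3, 0, 0, 0, 0, 0.3, 90, 210.3, 40, 0, 0, 0, 0.3, 90, 210.3, 60, 0, 0, 0, 0.3, 90, 210.3, 60, 0, 0, 0, 0.3, 90, 210.3, 60, 0, 0, 0]}}

```text
t: 15.55
eef_pos: [601.6, -306.6, 159.8]
tcp_rot: [-3.141, 0.001, 0.274]
ft_force: [1.0, 0.7, -0.1]
opening: 0.651
```

Run:
```python
from h import *
p,d=env.read_camera('side'); print(env.state()['eef_pos'],env.state()['ft_force'])
cv2.imwrite('pics/s8.png',cv2.resize(p[60:160,320:420,::-1],None,fx=5.5,fy=5.5,interpolation=cv2.INTER_CUBIC))
```

```text
[ 601.79968736 -306.82655625  160.75741047] [ 0.01171922  0.21906852 -0.10952792]
```

View pics/s8.png

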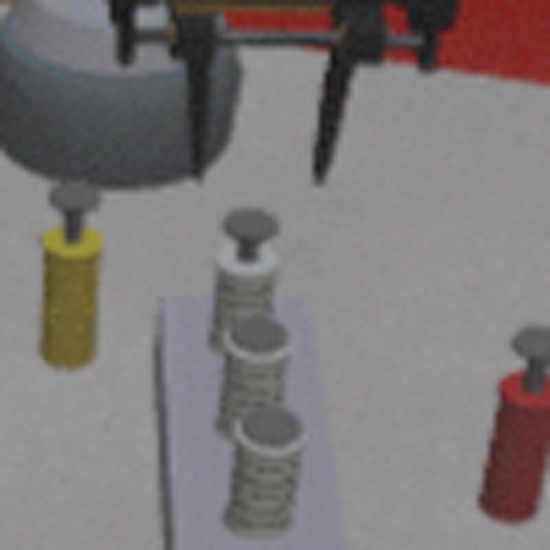

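The fingers straddle C's disc with a clear gap on both sides. Descending and gripping.

Request:
{"name": "arm_command", "arguments": {"motion": [0.3, 0, 0, 40, 0, 0, 0, 0.3, 0, 0, 75, 0, 0, 0, 0.3, 0, 0, 92, 0, 0, 0, 0.3, 0, 0, 97, 0, 0, 0, 0.3, 0, 0, 97, 0, 0, 0, 0.3, 0, 0, 97, 0, 0, 0]}}

```text
t: 16.2
eef_pos: [602.0, -307.3, 64.9]
tcp_rot: [3.14, -0.002, 0.274]
ft_force: [0.1, 0.0, 0.6]
opening: 0.652
```

Request:
{"name": "arm_command", "arguments": {"motion": [-1, 0, 0, 0, 0, 0, 0, -1, 0, 0, 0, 0, 0, 0, -1, 0, 0, 0, 0, 0, 0, -1, 0, 0, 0, 0, 0, 0, -1, 0, 0, 0, 0, 0, 0]}}

```text
t: 16.7
eef_pos: [601.2, -306.9, 63.4]
tcp_rot: [3.141, -0.0, 0.274]
ft_force: [-0.1, -0.4, 1.4]
opening: 0.357
```

Gripped at 34 mm. Lifting.

Request:
{"name": "arm_command", "arguments": {"motion": [-1, 0, 0, -5, 0, 0, 0, -1, 0, 0, -15, 0, 0, 0, -1, 0, 0, -30, 0, 0, 0, -1, 0, 0, -50, 0, 0, 0, -1, 0, 0, -80, 0, 0, 0, -1, 0, 0, -110, 0, 0, 0, -1, 0, 0, -130, 0, 0, 0, -1, 0, 0, -130, 0, 0, 0, -1, 0, 0, -130, 0, 0, 0]}}

```text
t: 17.6
eef_pos: [600.9, -306.7, 193.4]
tcp_rot: [3.141, -0.0, 0.274]
ft_force: [-0.3, -0.3, -2.3]
opening: 0.357
```

Run:
```python
from h import *
p,d=env.read_camera('side'); print(env.state()['eef_pos'],env.state()['ft_force'],env.state()['opening'])
cv2.imwrite('pics/s9.png',cv2.resize(p[50:170,310:430,::-1],None,fx=4.6,fy=4.6,interpolation=cv2.INTER_CUBIC))
z=np.load('top0.npz'); W=cloud('top',z['d']); m=np.zeros((400,640),bool); m[212:258,262:312]=1
q=W[m]; print('floor',np.median(q[:,2]))
zs=np.load('side0.npz'); W=cloud('side',zs['d']); m=np.zeros((400,640),bool); m[205:290,300:395]=1
m2=m&(W[...,2]>14)&(W[...,2]<32); print('tray side',cv2.minAreaRect(W[m2][:,:2].astype(np.float32)))
yaw=0.274; print(shift([601.2,-307,193],[np.pi,0,yaw],[507.5,138.5,193]))
```

```text
[ 600.68127298 -306.58572391  192.40815524] [ 0.05584673  0.16997999 -3.48034224] 0.3518127271488726
floor 4.902187495431463
tray side ((527.3603515625, 174.03738403320312), (204.66934204101562, 150.88037109375), 84.33426666259766)
[  30.3 -454.2   -0. ]
```

View pics/s9.png

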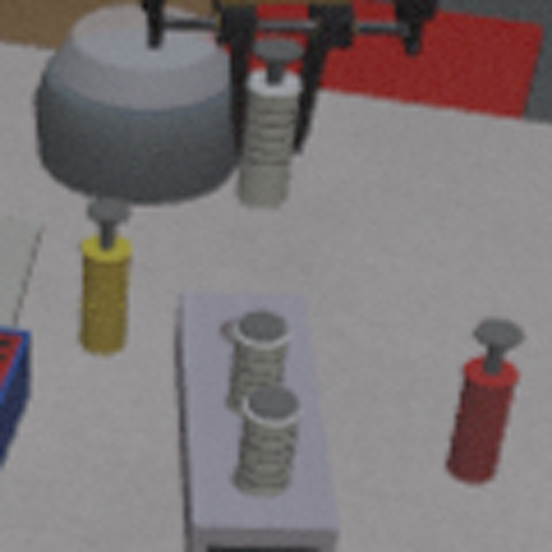

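C is held upright with its plunger still part-out. Moving to the tray.

Request:
{"name": "arm_command", "arguments": {"motion": [-1, 1, -15, 0, 0, 0, 0, -1, 3, -45, 0, 0, 0, 0, -1, 5.7, -85, 0, 0, 0, 0, -1, 8.3, -125, 0, 0, 0, 0, -1, 11, -165, 0, 0, 0, 0, -1, 13.7, -205, 0, 0, 0, 0, -1, 16.3, -245, 0, 0, 0, 0, -1, 19, -285, 0, 0, 0, 0, -1, 21.7, -325, 0, 0, 0, 0, -1, 24.3, -365, 0, 0, 0, 0, -1, 27, -405, 0, 0, 0, 0, -1, 29, -435, 0, 0, 0, 0, -1, 30, -450, 0, 0, 0, 0, -1, 30.3, -454.2, 0, 0, 0, 0, -1, 30.3, -454.2, 40, 0, 0, 0, -1, 30.3, -454.2, 80, 0, 0, 0, -1, 30.3, -454.2, 115, 0, 0, 0, -1, 30.3, -454.2, 130, 0, 0, 0, -1, 30.3, -454.2, 135, 0, 0, 0, -1, 30.3, -454.2, 135, 0, 0, 0]}}

```text
t: 19.65
eef_pos: [507.5, 137.9, 57.7]
tcp_rot: [3.142, 0.001, 0.273]
ft_force: [-0.3, -1.2, -2.5]
opening: 0.349
```

Run:
```python
from h import *
p,d=env.read_camera('side'); s=env.state(); print(s['eef_pos'],s['tcp_rot'],s['ft_force'],s['opening'])
cv2.imwrite('pics/s10.png',cv2.resize(p[120:300,250:430,::-1],None,fx=3.2,fy=3.2,interpolation=cv2.INTER_CUBIC))
```

```text
[507.87056853 138.11353966  58.47113283] [ 3.14141372e+00 -2.67565026e-04  2.73083054e-01] [ 0.41780395  0.14565406 -2.5321927 ] 0.34839209253134107
```

View pics/s10.png

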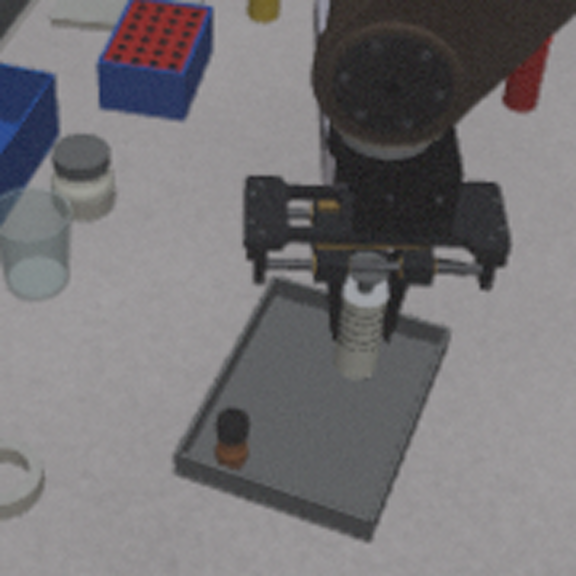

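It's upright over free tray floor, clear of the vial. Lowering until I feel the floor.

Request:
{"name": "arm_command", "arguments": {"motion": [-1, 0, 0, 6, 0, 0, 0, -1, 0, 0, 11, 0, 0, 0, -1, 0, 0, 13.5, 0, 0, 0, -1, 0, 0, 14, 0, 0, 0, -1, 0, 0, 14, 0, 0, 0]}}

```text
t: 20.2
eef_pos: [507.6, 138.6, 44.2]
tcp_rot: [3.141, -0.0, 0.274]
ft_force: [0.1, 0.2, -2.5]
opening: 0.351
```

Request:
{"name": "arm_command", "arguments": {"motion": [-1, 0, 0, 1, 0, 0, 0, -1, 0, 0, 1, 0, 0, 0]}}

```text
t: 20.4
eef_pos: [507.5, 138.6, 43.1]
tcp_rot: [3.141, -0.0, 0.274]
ft_force: [0.9, 0.3, -2.1]
opening: 0.355
```

Request:
{"name": "arm_command", "arguments": {"motion": [-1, 0, 0, 0.5, 0, 0, 0, -1, 0, 0, 0.7, 0, 0, 0, -1, 0, 0, 0.7, 0, 0, 0]}}

```text
t: 20.7
eef_pos: [507.5, 138.6, 42.4]
tcp_rot: [3.142, 0.0, 0.274]
ft_force: [-0.1, 0.2, -2.1]
opening: 0.353
```

Request:
{"name": "arm_command", "arguments": {"motion": [-1, 0, 0, 0.5, 0, 0, 0, -1, 0, 0, 0.5, 0, 0, 0]}}

```text
t: 20.9
eef_pos: [507.7, 138.6, 42.2]
tcp_rot: [3.141, -0.0, 0.274]
ft_force: [-0.8, -0.2, 2.4]
opening: 0.358
```

Floor contact felt (force changed from -2.1 to +2.4 N). Releasing gradually.

Request:
{"name": "arm_command", "arguments": {"motion": [0.0, 0, 0, 0, 0, 0, 0, 0.3, 0, 0, 0, 0, 0, 0, 0.3, 0, 0, 0, 0, 0, 0, 0.3, 0, 0, 0, 0, 0, 0]}}

```text
t: 21.3
eef_pos: [507.5, 138.6, 41.9]
tcp_rot: [3.142, 0.0, 0.274]
ft_force: [-0.4, -0.2, 0.0]
opening: 0.621
```

Request:
{"name": "arm_command", "arguments": {"motion": [0.3, 0, 0, -15, 0, 0, 0, 0.3, 0, 0, -45, 0, 0, 0, 0.3, 0, 0, -90, 0, 0, 0, 0.3, 0, 0, -130, 0, 0, 0, 0.3, 0, 0, -160, 0, 0, 0, 0.3, -80, 0, -170, 0, 0, 0, 0.3, -80, 40, -170, 0, 0, 0, 0.3, -80, 70, -170, 0, 0, 0, 0.3, -80, 70, -170, 0, 0, 0]}}

```text
t: 22.2
eef_pos: [449.7, 47.3, 212.5]
tcp_rot: [3.141, -0.001, 0.271]
ft_force: [0.4, -1.0, -0.8]
opening: 0.649
```

Run:
```python
from h import *
s=env.state(); print(s['t'],s['eef_pos'],s['ft_force'],s['opening'])
out=[]
for n in ('top','side'):
    p,d=env.read_camera(n); W=cloud(n,d); out.append(p[:,:,::-1])
    for nm,c in dict(A=(555,-143),B=(578,-225),C=(507.6,138.6)).items():
        r=np.hypot(W[...,0]-c[0],W[...,1]-c[1]); q=W[(r<28)&(W[...,2]>70)&(W[...,2]<145)]
        if len(q): t=q[q[:,2]>np.percentile(q[:,2],98)-7]; print(n,nm,len(t),t.mean(0).round(1))
a=cv2.resize(out[0][130:280,230:490],(800,int(150*800/260)),interpolation=cv2.INTER_CUBIC)
cv2.imwrite('pics/t11.png',a); cv2.imwrite('pics/s11.png',cv2.resize(out[1][80:300,230:450],(600,600),interpolation=cv2.INTER_CUBIC))
```

```text
22.2 [449.72118274  47.3429731  212.4717361 ] [ 0.43153826 -1.00662931 -0.84023303] 0.6487517039110746
top A 120 [ 552.9 -144.6  112. ]
top B 113 [ 577.3 -225.8  112.4]
top C 108 [506.4 136.  108.3]
side A 76 [ 554.1 -139.7  109.2]
side B 42 [ 583.2 -220.   108.9]
side C 113 [507.2 140.  106.3]
```

View pics/s11.png

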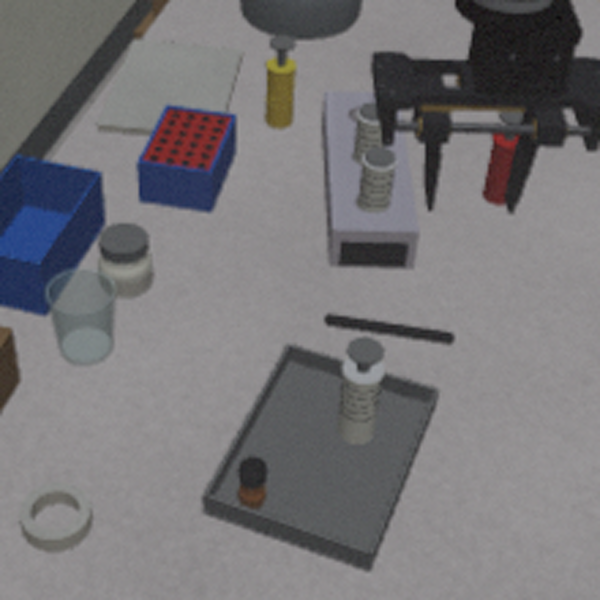

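View pics/t11.png

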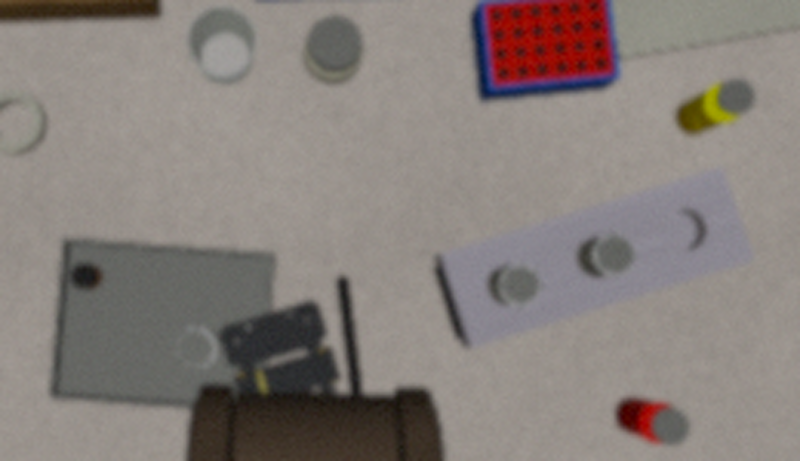

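The pictures show C upright in the tray at side crop (360,395), with its plunger still about 7 mm down. A and B stand home in the stand, the vial and pen are undisturbed, and the gripper is clear. Handing in.

```bash
python3 -c "
from cell import env
print(env.job_done())"
```

```text
the job is handed in; nothing more can be done
None
```

I tested all three dispensers and handed the job in at about 22 s. The far one, around (601, −307), sticks and now stands upright in the reject tray.

- **Sticking dispenser:** it began to stiffen about 7 mm down, climbing roughly 2 N per mm. I stopped at about 5.5 N. I then gripped it by the barrel and stood it at about (507, 139) on the tray floor. Its thumb rest is about 108 mm above the table, which fits a plunger still about 7 mm down.
- **Free dispensers:** the near and middle ones ran freely and were pushed into their springy buffers at about 5 N. Both stand in the stand, with thumb rests about 24 mm lower than at the start.
- **Other things:** the last pictures show the vial, the pen and the yellow and red look-alikes undisturbed, and the gripper clear of everything.

**Where readings disagreed:**
- During the free strokes the force sensor read about 0 to 1 N instead of the expected 1.5 to 3 N, so I checked in the pictures that the discs were moving.
- The two cameras differ by about 3 to 5 mm in y and 2 to 3 mm in z. The side camera's final reading for the middle dispenser was further off in x, by about 6 mm, because the gripper partly hid it.

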